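# Find the high spot of a cast wheel with a dial gauge

## Robot

A 7-joint arm with a two-finger parallel gripper is mounted at the origin on the work surface. World frame = base frame: x ahead of the robot, y to its left, z up, the work surface at z = 0. Lengths are in m, angles in degrees, forces in N, time in s.
With the tool pointing down it reaches from about 0.4 to 0.85 m from the base axis. Payload 10.4 kg.
Tool frame: the origin (TCP) lies between the finger pads; the fingertips stand 19 mm ahead of it and the grasp point (between the pads) is the TCP; z points along the fingers, y is the line along which they close (so a half turn about z gives the same grasp; the last joint's range is limited). The gripper opens to 85 mm and grips with 20 to 120 N. Pads are 22 mm wide; open, the fingers measure 114 mm over their backs; the gripper's body (76 mm by 85 mm) begins 54 mm behind the grasp point. The pads swing forward as they close: fully open they stand 13 mm farther back than shut.
Start: joints at [69.637, 19.034, -3.707, 83.658, 1.238, 77.344, -5.071], TCP at [0.204, -0.591, 0.25] pointing down, gripper open.
Joint ranges: [-148.97, 148.97], [-28.65, 121.19], [-84.17, 76.75], [9.2, 138.47], [-72.65, 252.65], [3.7, 117.97], [-149.18, 149.18]. Speed limits (degrees/s): [127.2, 127.2, 159.86, 159.86, 180, 180, 180].

## Interface

Orientations are given as a 3x3 rotation matrix whose columns are the frame's x, y, z axes.
In Python, from rig import ctrl, get_image, nets gives the robot as it stands. Calls block until the motion is done:
- ctrl.movep(position, orientation): joint-space move of the TCP to a pose.
- ctrl.move_l(position, rotation=None, rate=0.15): straight line of the TCP; rotation=None keeps the orientation; rate is the mean speed in m/s.
- ctrl.move_joints(angles): joint-space move.
- ctrl.command_gripper(opening): finger opening in m; the grip force is fixed at half the most; returns when the fingers have stopped.
- ctrl.dwell(seconds).
- ctrl.ik(position, orientation): joint angles nearest the present ones, or None.
- ctrl.observe(): the state.
- get_image(name): name is "scene" or "top" or "wrist"; returns a dict with "frame" (384x512x3 uint8, blue, green, red), "mtx" (3x3 intrinsics, pixels), "eye" and "orientation" of the camera in the world. Camera axes: x right, y up, looking along -z (the intrinsics and any distortion apply to the point x, -y, -z); pixel columns grow to the right and rows downward; lengths in m; the calibration is good to about 2 mm. A picture is of the moment at which its call begins. There is no depth.
A pose or a line that the arm cannot do raises ctrl.Unreachable and nothing moves.
- ctrl.hand_in(): hands the job in; it is judged then, once.
Trained networks look in a picture, given as the dict that the camera call returned (one of the last four; its "shot" number tells which), for a name from the list of things; names that differ only in an ending like _2 or _b are one class to them, and where a whole thing is asked for, a point or a joint stands for the part that bears it (a point fixed in the world has none). Each returns a list of dicts, best first, with "conf" (0 to 1); they miss things now and then, are a little off and sometimes report something else, mostly with a low value. They report only what shows in the picture. A call takes as long as a camera call.
- nets.outline_of(picture, query): "region" (384x512 bool, what is visible of it) and "location" ([column, row] in pixels, amid what is visible of it).
- nets.place_of(picture, query): "location" ([column, row] in pixels: a listed point, or the origin of a listed thing).
The state is a dict: "t": time; "qpos": joint angles; "qd": joint speeds; "tau": joint torques, N m; "tcp_pos": TCP position; "tool_rot": TCP orientation; "ft_force": force on the tool from outside, world axes, zero at the start; "wrist_torque": the same for the moment, N m; "gripper_width": finger opening in m; "grip_force": force on a finger pad.
Only numpy, scipy, OpenCV 4.12 (cv2) and the standard library are available. Lean on these libraries where they do the work, as an engineer would, in place of code of your own. Each camera call takes 0.05 s, during which the arm holds its last target. There are 200 camera calls.

## Task

Slide the dial gauge up to the brass wheel until its plunger bears on the rim and is pressed in by about a third to a half of its travel, never jamming the plunger hard. Then turn the wheel by its crank, watching the gauge, to find the highest spot on the rim (there is also a lower bump that is not the one), and leave the wheel standing with that highest spot right under the plunger and the gauge still bearing on it, hands off. Leave the jar, tin, steel block and screwdriver where they are.

Things in the scene. Friction and masses are not known exactly. Their poses are not given: they have to be found in the camera images.
- stand: Dark steel truing stand, fixed to the bench, bed plate 130 x 300 mm, 12 mm thick. Origin on the underside. The spindle axis is vertical, at y = -75 mm in its frame; the gauge slides along its y axis, on the +y side of the spindle, with the plunger at x = 0.
- axis (a point): Point on the vertical spindle axis of the wheel, at the plunger's height (47 mm above the bench). The brass wheel turns about it: plain rim radius 58 mm, 14 mm thick (40 to 54 mm above the bench). The rim has two smooth raised bumps at unknown places: the high spot stands 3.0 mm proud of the plain rim at its crest, about 50 degrees of rim wide; the other is 1.5 mm proud and about 40 degrees wide. The two crests are at least 100 degrees apart.
- crank (a joint): Turn of the crank and wheel together, rad, growing counter-clockwise seen from above; turns freely either way over several turns against light friction (about 2.5 N at the handle) and stays where left. At 0 the crank arm points along the stand's +x. Says nothing about where the bumps are: the wheel is clamped at any angle to the crank.
- handle (a point): Middle of the crank's upright round wooden handle, 17 mm thick, 45 mm tall (70 to 115 mm above the bench, this point at 95 mm), 40 mm from the spindle axis; it spins freely on its own pin, so it can be pinched from above and carried round the circle without turning the hand. The crank arm below reaches 68 mm above the bench.
- gauge (a joint): Position of the gauge's slide, m: 0 fully back, growing towards the wheel, to 0.037. Friction about 7 N, stays where left. At 0 the free plunger's ball is 22 mm short of the plain rim.
- knob (a point): Upright round black knob at the back of the gauge slide by which it is pushed or pinched from above: 16 mm thick, 68 to 108 mm above the bench (this point at 90 mm), on a thinner stem. It stands 46 mm behind the centre of the dial, whose face is 57 mm above the bench.
- plunger: Centre of the 8 mm steel ball at the end of the gauge's sprung plunger, 47 mm above the bench; it points from the dial to the spindle. Travel 12 mm, spring 1 N at rest plus 0.3 N per mm (4.6 N at full travel); beyond that it jams solid. While the ball bears on the rim its horizontal distance from the spindle axis is the local rim radius plus 4 mm: 62 mm on the plain rim, 65 mm on the high spot's crest, each less some 0.4 mm as the contact gives under the spring.
- needle (a joint): Black needle on the white dial that faces up (dial 49 mm across, the needle's pointer 21 mm long): its turn in rad, clockwise seen from above, 0 with the plunger free (pointing away from the wheel), 0.4 rad for each mm that the plunger is pressed in (4.8 rad at full travel).
- jar: White plastic jar, 48 mm across, 75 mm tall; a bystander.
- tin: Blue tin, 66 mm across, 85 mm tall; a bystander.
- block: Steel block with three holes, 75 x 50 x 25 mm; a bystander.
- driver: Screwdriver with a wooden handle, 170 mm long, lying; a bystander.

How it is judged (in metres and radians):
On the way, in this order (a step that is already met when the one before it is completed fails the run):
1. the gauge's plunger bears on the rim, pressed in by at least 2 mm (value of joint needle above 0.8 rad and contact force between plunger and the fingers below 0.1 N), for 0.2 s.
2. the high spot is under the pressed plunger (horizontal distance between plunger and axis above 0.0639 m and value of joint needle above 1.2 rad), for 0.2 s.
At the end, for the whole second after the job is handed in: The wheel rests with its high spot under the plunger, within about 0.8 mm of the crest's height (about 13 degrees either way: the ball's centre more than 63.9 mm from the spindle axis), the plunger pressed in by between 3 and 11.5 mm (needle between 1.2 and 4.6 rad), crank and gauge slide at rest (all of step 2 and value of joint needle below 4.6 rad and velocity of joint crank between -0.05 and 0.05 rad/s and velocity of joint gauge between -0.003 and 0.003 m/s); the robot touches nothing.
It fails at once if the plunger is jammed: pressed with more than 8 N (contact force between plunger and anything else above 8 N).
It fails at once if a bystander is moved by more than 20 mm (distance of any of jar, tin, block, driver from where it was at the start of the episode above 0.02 m).
It also fails if it takes over 72 s, if anything falls off the work surface, if the arm or the gripper's body presses on something with over 40 N, if the wrist force passes 120 N, or if a joint passes its speed limit or range.

## Working session

There is one attempt and no reset: what is moved stays moved. The work goes in short steps, each a Python script; the robot and the scene stay as the last script left them, time stands still between calls to the robot, and variables do not carry over. Pictures are saved under pics/ and viewed, at most 10 in all, crops included, and the job is handed in when it is done.

```bash
mkdir -p pics; cat > h.py <<'E'
import numpy as np, cv2
from rig import ctrl, get_image, nets
def ray(p,px,z):
    K=np.array(p["mtx"]);d=np.linalg.solve(K,[px[0],px[1],1.]);d=np.array([d[0],-d[1],-d[2]])
    w=np.array(p["orientation"])@d;e=np.array(p["eye"]);return e+w*(z-e[2])/w[2]
Z=dict(axis=.047,handle=.095,knob=.09,plunger=.047,stand=0,needle=.057,jar=0.0375,tin=0.0425,block=.0125,driver=.015)
E
python3 - <<'E'
from h import *
for c in("top","scene"):
    p=get_image(c);cv2.imwrite(f"pics/{c}0.png",p["frame"]);print(c,p["eye"],p["shot"])
    for n,z in Z.items():
        r=nets.place_of(p,n)[:2]
        for q in r: print(n,np.round(q["conf"],2),np.round(q["location"],1),np.round(ray(p,q["location"],z),4)[:2])
print(ctrl.observe()["t"])
E
```

```text
top [0.32710427 0.00447988 1.24907013] 1
axis 0.73 [283.2 203.4] [ 0.52   -0.0672]
handle 0.51 [291.1 183.5] [ 0.5688 -0.0867]
knob 0.82 [223.2 211.4] [0.4897 0.1018]
plunger 0.19 [399.  226.9] [ 0.4536 -0.4   ]
stand 0.76 [262.1 209.9] [ 0.5075 -0.0067]Traceback (most recent call last):
  File "<stdin>", line 5, in <module>
ValueError: it knows: axis, block, driver, handle, jar, knob, plunger, stand, tin
```

View pics/top0.png

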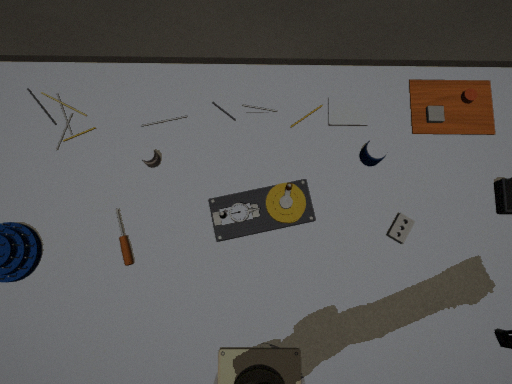

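```bash
python3 - <<'E'
from h import *
p=get_image("scene");cv2.imwrite("pics/scene0.png",p["frame"]);print(p["eye"])
u=np.array([-.176,.984,0]);u/=np.linalg.norm(u)
R=np.array([-np.cross(u,[0,0,-1.])*-1,u,[0,0,-1]]).T
R[:,0]=np.cross(R[:,1],R[:,2]);print(R)
o=ctrl.observe();print(o["tool_rot"],o["t"])
for s in(1,-1):
    Q=R.copy();Q[:,:2]*=s
    j=ctrl.ik([.50,.0,.30],Q);print(s,None if j is None else np.round(j,0))
    for q in([.49,.13,.09],[.51,-.1,.09]):
        j=ctrl.ik(q,Q);print(s,None if j is None else np.round(j,0))
E
```

```text
[ 1.22009864 -0.58940668  1.0075054 ]
[[-0.98437807 -0.17606762  0.        ]
 [-0.17606762  0.98437807  0.        ]
 [-0.          0.         -1.        ]]
[[ 9.45132095e-01  3.26688411e-01 -6.75764430e-05]
 [ 3.26688418e-01 -9.45132062e-01  2.51575626e-04]
 [ 1.83181785e-05 -2.59848639e-04 -9.99999966e-01]] 0.35
1 [ 40.   5. -47.  96.   4.  81.  92.]
1 [ 30.  24. -58. 109.  23.  60.  62.]
1 [ 43.  20. -43. 108.  16.  58.  94.]
-1 [ 39.   5. -46.  96.   4.  81. -88.]
-1 [  27.   22.  -55.  109.   21.   59. -116.]
-1 [ 34.  18. -32. 108.  11.  57. -82.]
```

View pics/scene0.png

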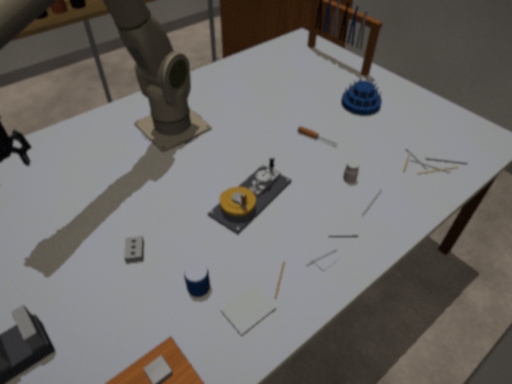

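```bash
cat >> h.py <<'E'
u=np.array([-.176,.984,0]);u/=np.linalg.norm(u)
def Rd(y):
    y=np.asarray(y,float);y=y/np.linalg.norm(y);z=np.array([0,0,-1.]);return np.array([np.cross(y,z),y,z]).T
def hold(): return ctrl.observe()
E
python3 - <<'E'
from h import *
ctrl.movep([.50,0.,.36],Rd(-u))
p=get_image("wrist");cv2.imwrite("pics/w0.png",p["frame"])
o=ctrl.observe();print(o["t"],o["tcp_pos"]);print("cam in tool",o["tool_rot"].T@(np.array(p["eye"])-o["tcp_pos"]),o["tool_rot"].T@np.array(p["orientation"]))
for n in("axis","handle","knob","plunger","stand"):
    for q in nets.place_of(p,n)[:2]: print(n,np.round(q["conf"],2),np.round(q["location"],1),np.round(ray(p,q["location"],Z[n]),4)[:2])
E
```

```text
2.7833 [ 0.50006124 -0.00093042  0.35978231]
cam in tool [ 0.08144797  0.00080795 -0.12358847] [[ 3.74088609e-04  9.48864599e-01  3.15683121e-01]
 [ 9.99999927e-01 -3.28557013e-04 -1.97452632e-04]
 [-8.36359094e-05  3.15683171e-01 -9.48864652e-01]]
axis 0.93 [301.  147.7] [ 0.5246 -0.0726]
axis 0.6 [ 27.6 149.4] [0.4438 0.3658]
handle 0.63 [318.6 127.8] [ 0.5626 -0.0814]
handle 0.3 [251.4 151.3] [0.513  0.0066]
knob 0.95 [186.1 155.8] [0.4886 0.1006]
plunger 0.63 [253.7 148.7] [0.5095 0.0029]
stand 0.78 [254.2 145.8] [0.5072 0.0019]
```

View pics/w0.png

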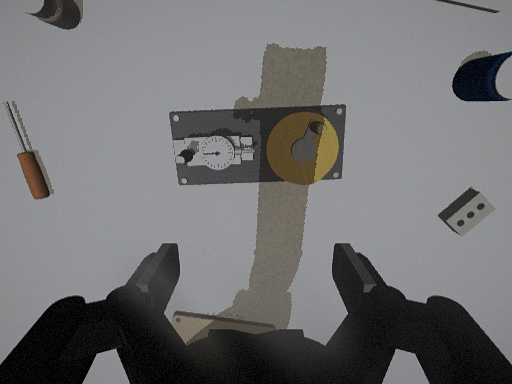

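```bash
python3 - <<'E'
from h import *
p=get_image("wrist")
S=np.array([ray(p,q,.012)[:2] for q in((177,117),(183,181),(340,111),(336,177))])
c=S.mean(0);d=(S[0]+S[1]-S[2]-S[3]);d/=np.linalg.norm(d);print("screws",c,d,np.degrees(np.arctan2(-d[0],d[1])),c-.075*d,np.linalg.norm(S[0]-S[2]),np.linalg.norm(S[1]-S[3]),np.linalg.norm(S[0]-S[1]))
ctrl.move_l([.518,-.071,.28],rate=.2)
p=get_image("wrist");np.save("w1.npy",p,allow_pickle=True);cv2.imwrite("pics/w1.png",cv2.resize(p["frame"],(768,576)))
for n in("axis","handle","knob","plunger","stand"):
    for q in nets.place_of(p,n)[:1]: print(n,np.round(q["conf"],2),np.round(q["location"],1),np.round(ray(p,q["location"],Z[n]),4)[:2])
h=cv2.cvtColor(p["frame"],cv2.COLOR_BGR2HSV)
m=cv2.inRange(h,(15,120,40),(35,255,255));cs,_=cv2.findContours(m,cv2.RETR_EXTERNAL,cv2.CHAIN_APPROX_NONE)
k=max(cs,key=cv2.contourArea)[:,0];W=np.array([ray(p,q,.054)[:2] for q in k])
from scipy.optimize import least_squares
f=least_squares(lambda v:np.hypot(*(W-v[:2]).T)-.058,[.523,-.072],loss="soft_l1",f_scale=.0004);print("wheel c",f.x)
v=W-f.x;a=np.degrees(np.arctan2(v[:,1],v[:,0]))%360;r=np.hypot(*v.T)*1e3
for i in range(0,360,10):
    s=(a>=i)&(a<i+10);print(i+5,np.round(np.median(r[s]),1) if s.any() else None,end="; ")
print(ctrl.observe()["t"])
E
```

```text
screws [ 0.50705771 -0.00562647] [-0.20676519  0.97839059] 11.932851387248624 [ 0.5225651  -0.07900577] 0.27587174264866515 0.27945820728266424 0.11299449733097966
handle 0.43 [271.5 139.6] [ 0.5624 -0.0813]
knob 0.87 [111.9 177.7] [0.4824 0.1003]
plunger 0.45 [199.3 166. ] [0.5045 0.0047]
stand 0.91 [206.9 156.8] [0.5084 0.0029]
wheel c [ 0.52421406 -0.08722688]
5 57.7; 15 58.1; 25 61.1; 35 63.9; 45 65.7; 55 45.6; 65 57.3; 75 46.1; 85 36.4; 95 48.1; 105 50.2; 115 57.8; 125 59.9; 135 66.0; 145 63.6; 155 61.4; 165 58.7; 175 57.3; 185 56.1; 195 54.4; 205 52.2; 215 49.3; 225 46.0; 235 45.0; 245 43.9; 255 43.1; 265 43.2; 275 42.7; 285 43.3; 295 43.7; 305 45.0; 315 46.0; 325 47.6; 335 49.4; 345 52.4; 355 55.6; 4.075
```

View pics/w1.png

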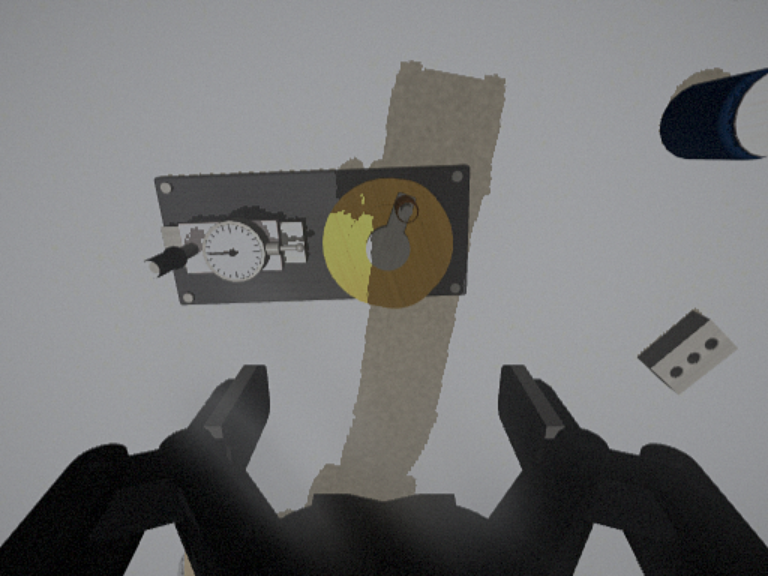

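```bash
cat > rim.py <<'E'
import numpy as np,cv2
from h import ray
from scipy.optimize import least_squares
def rim(p):
    h=cv2.cvtColor(p["frame"],cv2.COLOR_BGR2HSV)
    m=cv2.inRange(h,(10,110,25),(40,255,255));m=cv2.morphologyEx(m,cv2.MORPH_CLOSE,np.ones((5,5)))
    n,l,s,_=cv2.connectedComponentsWithStats(m);i=1+np.argmax(s[1:,4]);print(s[i])
    cs,_=cv2.findContours((l==i).astype(np.uint8),cv2.RETR_EXTERNAL,cv2.CHAIN_APPROX_NONE)
    k=max(cs,key=cv2.contourArea)[:,0];W=np.array([ray(p,q,.054)[:2] for q in k])
    f=least_squares(lambda v:np.hypot(*(W-v[:2]).T)-v[2],[.523,-.075,.058],loss="soft_l1",f_scale=.0004);print("wheel c",f.x)
    v=W-f.x[:2];a=np.degrees(np.arctan2(v[:,1],v[:,0]))%360;r=np.hypot(*v.T)*1e3
    for i in range(0,360,10):
        s=(a>=i)&(a<i+10);print(i+5,np.round(r[s].mean(),1) if s.any() else None,end="; ")
    print()
    return f.x
E
python3 - <<'E'
from rim import *
p=np.load("w1.npy",allow_pickle=True).item();print(p.keys());rim(p);print(p["mtx"])
f=p["frame"][100:220,200:320];cv2.imwrite("pics/w1c.png",cv2.resize(np.clip(f*1.6,0,255).astype(np.uint8),(600,600),interpolation=cv2.INTER_CUBIC))
E
```

```text
dict_keys(['frame', 'mtx', 'eye', 'orientation', 'shot'])
[ 215  119   87   86 4967]
wheel c [ 0.52389448 -0.07349637  0.05726699]
5 57.3; 15 57.3; 25 57.4; 35 57.2; 45 57.4; 55 57.3; 65 57.2; 75 57.0; 85 57.2; 95 57.3; 105 56.9; 115 57.1; 125 57.1; 135 57.1; 145 57.0; 155 57.3; 165 56.8; 175 56.8; 185 57.5; 195 58.3; 205 59.3; 215 59.2; 225 58.6; 235 57.3; 245 57.0; 255 57.0; 265 56.9; 275 56.8; 285 56.8; 295 56.7; 305 56.6; 315 56.8; 325 57.2; 335 58.3; 345 58.6; 355 58.2; 
[[267.9130615    0.         255.49316603]
 [  0.         267.9130615  191.68798545]
 [  0.           0.           1.        ]]
```

View pics/w1c.png

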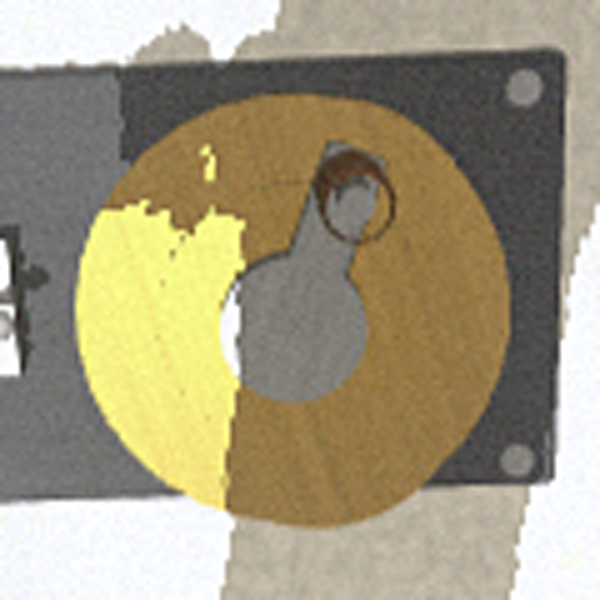

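```bash
cat >> h.py <<'E'
th=np.radians(11.8);u=np.array([-np.sin(th),np.cos(th),0]);v=np.array([np.cos(th),np.sin(th),0])
AX=np.array([.5240,-.0735,0])
def dial(p,s,name=None):
    """rectified dial, up=+u ; s = slide pos; returns needle angle cw from up"""
    c=AX+(.131+0-s)*u; K=np.array(p["mtx"]);O=np.array(p["orientation"]);e=np.array(p["eye"])
    def px(w):
        q=O.T@(w-e);q=K@np.array([q[0],-q[1],-q[2]]);return q[:2]/q[2]
    N=280;k=.00025
    W=[c+np.array([0,0,.057])+a*.035*v+b*.035*u for a,b in((-1,1),(1,1),(1,-1),(-1,-1))]
    M=cv2.getPerspectiveTransform(np.float32([px(w) for w in W]),np.float32([(0,0),(N,0),(N,N),(0,N)]))
    g=cv2.cvtColor(cv2.warpPerspective(p["frame"],M,(N,N),flags=cv2.INTER_CUBIC),cv2.COLOR_BGR2GRAY)
    b=cv2.GaussianBlur(g,(0,0),2).astype(float)
    # disc centre: bright-disc template
    t=np.zeros((240,240),np.float32);cv2.circle(t,(120,120),96,1,-1);t-=t.mean()
    pad=cv2.copyMakeBorder(g,60,60,60,60,cv2.BORDER_REPLICATE).astype(np.float32)
    _,_,_,loc=cv2.minMaxLoc(cv2.matchTemplate(pad,t,cv2.TM_CCORR));cx,cy=loc[0]+60,loc[1]+60
    A=np.radians(np.arange(0,360,2));R=np.arange(28,72,2)
    X=cx+np.outer(np.sin(A),R);Y=cy-np.outer(np.cos(A),R)
    pr=cv2.remap(b.astype(np.float32),X.astype(np.float32),Y.astype(np.float32),cv2.INTER_LINEAR).mean(1)
    i=pr.argmin()
    w=np.clip(np.median(pr)-pr,0,None)*(np.abs((np.arange(180)-i+90)%180-90)<8)
    ang=np.angle((w*np.exp(1j*A)).sum())
    if name:
        o=cv2.cvtColor(g,cv2.COLOR_GRAY2BGR);cv2.circle(o,(cx,cy),96,(0,0,255),1)
        cv2.line(o,(cx,cy),(int(cx+90*np.sin(ang)),int(cy-90*np.cos(ang))),(0,255,0),1);cv2.imwrite(name,o)
    return ang%(2*np.pi),(cx-140,cy-140),np.median(pr)-pr[i]
E
python3 - <<'E'
from h import *
p0=np.load("w1.npy",allow_pickle=True).item();print(dial(p0,0,"pics/d0.png"))
kn=AX+.177*u;print(kn)
R=Rd(-u)
ctrl.movep([kn[0],kn[1],.2],R);ctrl.move_l([kn[0],kn[1],.09])
print(ctrl.observe()["tcp_pos"],ctrl.observe()["ft_force"])
ctrl.command_gripper(.0);o=ctrl.observe();print(o["gripper_width"],o["grip_force"],o["tcp_pos"],o["ft_force"])
t=o["tcp_pos"]+.0245*u;ctrl.move_l(t,rate=.03);ctrl.dwell(.2)
p=get_image("wrist");np.save("w2.npy",p,allow_pickle=True)
o=ctrl.observe();print(dial(p,.0245,"pics/d1.png"),o["tcp_pos"],o["ft_force"],o["t"])
a=cv2.imread("pics/d0.png");b=cv2.imread("pics/d1.png");f=cv2.resize(p["frame"],(373,280));cv2.imwrite("pics/m1.png",cv2.resize(np.hstack([a,b]),(0,0),fx=1.4,fy=1.4));cv2.imwrite("pics/m1f.png",p["frame"])
E
```

```text
(np.float64(5.927100656848864), (7, -18), np.float32(65.88112))
[0.4878042  0.09975953 0.        ]
[0.48846998 0.09977753 0.09084384] [ 0.61973208  0.15501672 -0.0263466 ]
0.014299098562910046 55.456539651495405 [0.48780789 0.10146388 0.09072779] [-3.10968614  4.67603069  5.72166419]
(np.float64(3.0434874149814815), (30, -66), np.float32(37.90174)) [0.48572892 0.1113326  0.09053273] [  6.95821276 -50.5067145   10.92436204] 7.6667
```

View pics/m1.png

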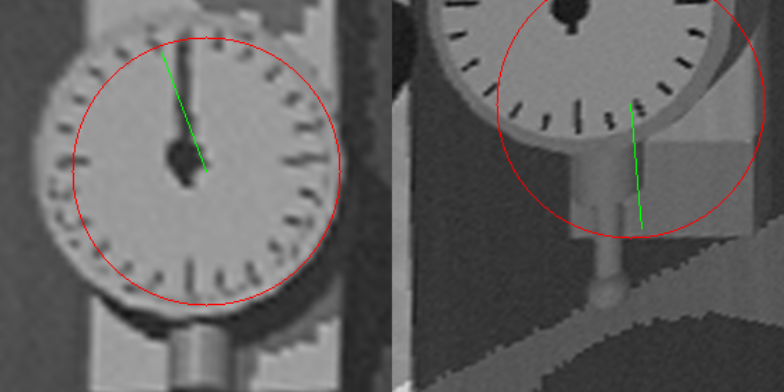

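View pics/m1f.png

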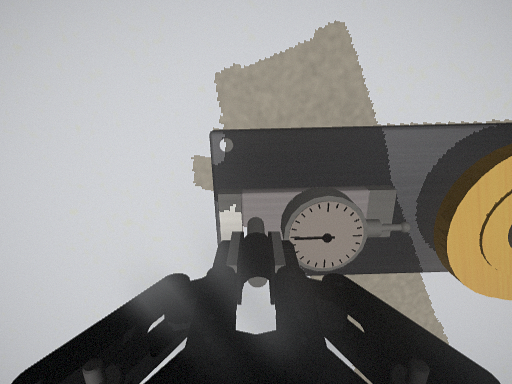

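```bash
python3 - <<'E'
s=open("h.py").read()
a=s.index("    t=np.zeros((240");b=s.index("    A=np.radians")
s=s[:a]+'''    t=np.full((61,61),255,np.float32);cv2.circle(t,(30,30),9,0,-1);t=cv2.GaussianBlur(t,(0,0),2)
    m=cv2.matchTemplate(g.astype(np.float32),t,cv2.TM_CCOEFF_NORMED)
    _,sc,_,loc=cv2.minMaxLoc(m);cx,cy=loc[0]+30,loc[1]+30
'''+s[b:]
s=s.replace(",np.median(pr)-pr[i]",",np.median(pr)-pr[i],round(sc,2)").replace(".131+0-s",".138-s").replace("np.arange(28,72,2)","np.arange(22,72,2)")
open("h.py","w").write(s)
E
python3 - <<'E'
from h import *
print(dial(np.load("w1.npy",allow_pickle=True).item(),0),dial(np.load("w2.npy",allow_pickle=True).item(),0))
o=ctrl.observe();T=AX+.179*u;T[2]=.0907
ctrl.move_l(T,rate=.04);o=ctrl.observe();print(o["tcp_pos"],o["ft_force"],o["gripper_width"])
ctrl.command_gripper(.04);ctrl.command_gripper(0.);o=ctrl.observe();print(o["tcp_pos"],(o["tcp_pos"]-AX)@u,o["ft_force"],o["gripper_width"])
p=get_image("wrist");print(dial(p,0,"pics/d2.png"))
T=o["tcp_pos"]-.024*u;ctrl.move_l(T,rate=.05);ctrl.dwell(.1)
p=get_image("wrist");np.save("w3.npy",p,allow_pickle=True);o=ctrl.observe()
print(dial(p,.024,"pics/d3.png"),(o["tcp_pos"]-AX)@u,o["ft_force"],o["t"])
cv2.imwrite("pics/m2.png",np.hstack([cv2.imread("pics/d2.png"),cv2.imread("pics/d3.png")]))
E
```

```text
(np.float64(6.280406506536392), (-9, 2), np.float32(81.142815), 0.66) (np.float64(0.036028037759652874), (-14, -8), np.float32(88.685326), 0.67)
[0.48745512 0.10314431 0.09080815] [ 2.34311039  4.67049221 -2.60737147] 0.013983987640969949
[0.48731148 0.10215509 0.09081518] 0.17944569902705254 [-1.32848718  3.00407921  2.59227226] 0.01429182191796895
(np.float64(0.04374405578072474), (-14, 26), np.float32(94.07521), 0.67)
(np.float64(3.5437391773397247), (-12, 19), np.float32(95.42793), 0.66) 0.15651723308323778 [-0.44482219  5.46865112  0.2990746 ] 9.9667
```

View pics/m2.png

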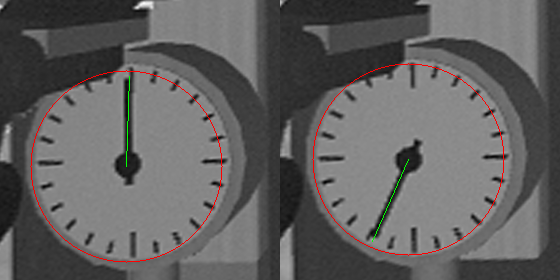

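```bash
cat > turn.py <<'E'
from h import *
ya=np.radians(-33);RH=Rd([np.cos(ya),np.sin(ya),0])
def hp(deg,z=.1): a=np.radians(deg);return AX+.04*np.array([np.cos(a),np.sin(a),0])+[0,0,z]
def crank():
    o=ctrl.observe();d=o["tcp_pos"]-AX;return np.degrees(np.arctan2(d[1],d[0])),np.hypot(d[0],d[1]),o
E
python3 - <<'E'
from turn import *
o=ctrl.observe();T=o["tcp_pos"]+.004*u;ctrl.move_l(T,rate=.04);ctrl.dwell(.1)
p=get_image("wrist");print(dial(p,.024));o=ctrl.observe()
ctrl.command_gripper(.05);T=o["tcp_pos"].copy();T[2]=.2;ctrl.move_l(T,rate=.2)
p=get_image("wrist");print("free",dial(p,.024,"pics/d4.png"))
for n in("handle","knob","axis"):
    for q in nets.place_of(p,n)[:1]: print(n,np.round(q["conf"],2),np.round(ray(p,q["location"],Z[n]),4)[:2])
print(hp(-12),[ctrl.ik(hp(a),RH) is not None for a in(-12,-60,-100,-121,-150)])
ctrl.movep(hp(-12,.2),RH);ctrl.move_l(hp(-12),rate=.15);ctrl.command_gripper(0.)
a,r,o=crank();print(a,r,o["gripper_width"],o["ft_force"])
p=get_image("wrist");print(dial(p,.027,"pics/d5.png"),o["t"])
np.save("w4.npy",p,allow_pickle=True)
E
```

```text
(np.float64(2.099857548237782), (-14, 6), np.float32(99.56685), 0.64)
free (np.float64(2.13707941916862), (-11, 4), np.float32(79.336914), 0.7)
handle 0.56 [ 0.5639 -0.0817]
knob 0.97 [0.4881 0.0806]
axis 0.79 [ 0.5246 -0.0743]
[ 0.5631259  -0.08181647  0.1       ] [True, True, True, True, True]
-11.222859352362388 0.039206317967937096 0.015316546041967995 [-8.32201861  2.57184255 11.27193347]
(np.float64(2.1694247400813396), (-15, -15), np.float32(129.65251), 0.63) 13.9
```

```bash
python3 - <<'E'
from turn import *
for d in [*range(-27,-88,-15),*range(-92,-153,-10)]:
    ctrl.move_l(hp(d),rate=.06)
    p=get_image("wrist");n=dial(p,.027);a,r,o=crank()
    print(d,round(a,1),round(r*1e3,1),"needle",round(n[0],2),n[1:],np.round(o["ft_force"],1),o["t"])
np.save("w5.npy",p,allow_pickle=True)
E
```

```text
-27 -26.6 39.1 needle 2.17 ((-14, -15), np.float32(131.48328), 0.63) [-8.3  2.8 10.9] 14.325
-42 -41.4 39.1 needle 2.18 ((-14, -16), np.float32(129.24002), 0.62) [-7.4  3.   9.6] 14.7
-57 -56.3 39.1 needle 2.19 ((-13, -16), np.float32(125.858185), 0.62) [-5.5  3.4  8.4] 15.075
-72 -71.4 39.3 needle 2.2 ((-13, -17), np.float32(120.95674), 0.62) [-3.5  3.6  8.6] 15.45
-87 -86.6 39.4 needle 2.21 ((-12, -17), np.float32(122.3676), 0.61) [-2.7  3.4  8.7] 15.825
-92 -91.1 39.5 needle 2.25 ((-12, -17), np.float32(121.02791), 0.62) [-0.6  3.4  6.9] 16.125
-102 -101.4 39.7 needle 2.88 ((-10, -17), np.float32(119.05687), 0.64) [0.3 2.8 9. ] 16.4417
-112 -111.5 39.8 needle 3.22 ((-10, -18), np.float32(119.81886), 0.63) [-1.3  2.3 10.7] 16.7583
-122 -121.6 40.0 needle 3.26 ((-9, -17), np.float32(121.14195), 0.63) [-1.8  0.7 10.8] 17.075
-132 -131.6 40.1 needle 2.96 ((-9, -16), np.float32(114.57333), 0.64) [-2.   1.8 11.8] 17.3917
-142 -141.6 40.3 needle 2.37 ((-10, -16), np.float32(116.16461), 0.61) [-2.8  1.4 13.8] 17.7083
-152 -151.3 40.4 needle 2.21 ((-10, -15), np.float32(119.754456), 0.62) [-4.2  0.6 13.1] 18.025
```

```bash
python3 - <<'E'
from turn import *
for d in(-140,-128,-117.5): ctrl.move_l(hp(d),rate=.06)
ctrl.dwell(.3);print(dial(get_image("wrist"),.027)[0])
ctrl.command_gripper(.05);o=ctrl.observe();T=o["tcp_pos"].copy();T[2]=.25;ctrl.move_l(T,rate=.15);ctrl.dwell(.3)
p=get_image("wrist");print(dial(p,.027,"pics/d6.png"))
for q in nets.place_of(p,"handle")[:1]:
    w=ray(p,q["location"],.095)-AX;print(q["conf"],np.degrees(np.arctan2(w[1],w[0])))
from rim import rim
rim(p);print(ctrl.observe()["t"],ctrl.observe()["ft_force"])
E
```

```text
3.2804870499739778
(np.float64(3.2938501739462946), (-8, -13), np.float32(109.062584), 0.67)
0.64 -118.69045743670868
[ 203   87   98  100 6552]
wheel c [ 0.52364793 -0.07293176  0.0571898 ]
5 57.1; 15 57.2; 25 57.0; 35 57.3; 45 56.9; 55 56.9; 65 56.8; 75 56.7; 85 58.1; 95 59.3; 105 59.7; 115 59.1; 125 57.5; 135 56.7; 145 57.2; 155 56.7; 165 56.8; 175 57.1; 185 57.0; 195 57.1; 205 57.2; 215 57.2; 225 58.0; 235 56.9; 245 51.9; 255 57.8; 265 57.0; 275 57.2; 285 57.7; 295 57.5; 305 57.4; 315 57.5; 325 57.3; 335 57.2; 345 57.0; 355 57.1; 
21.2083 [ 0.35600508 -0.31695697  0.39710162]
```

View pics/d6.png

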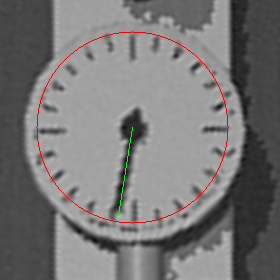

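The dial shows the needle at about 3.3 rad, so the plunger is pressed in about 8.2 mm. The hand is clear, and the rim crest measured near 104° lies under the plunger at 102°.

```bash
python3 -c "
from h import *
print(ctrl.hand_in())"
```

```text
the job is handed in; nothing more can be done
None
```

The job is handed in, result not reported: the wheel rests with its high spot under the plunger, pressed in about 8.2 mm (5.4 mm on the plain rim), hands off and bystanders untouched; an early wrong-way move pushed the gauge slide against its back stop with about 50 N at the wrist before I corrected it.

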